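# Rebuild the terraced ridge of a landscape model

## Robot

A 7-joint arm with a two-finger parallel gripper is mounted at the origin on the work surface. World frame = base frame: x ahead of the robot, y to its left, z up, the work surface at z = 0. Lengths are in m, angles in rad, forces in N, time in s.
With the tool pointing down it reaches from about 0.35 to 0.9 m from the base axis. Payload 19.9 kg.
Tool frame: the origin (TCP) lies on the centre line of the jaws, within the pads' length; the fingertips stand ahead of it and the grasp point (between the pads) lies 11 mm behind it (env.tip_extent is the z of the fingertips in the tool frame, in m); z points along the fingers, y is the direction in which the jaws open and shut (so a half turn about z gives the same grasp; the last joint's range is limited). The gripper opens to 85 mm and grips with 20 to 120 N. Pads are 22 mm wide; open, the fingers measure 114 mm over their backs; the gripper's body (76 mm by 85 mm) begins 54 mm behind the grasp point. The pads swing forward as they close: fully open they stand 13 mm farther back than shut.
Start: joints at [-1.21, 0.417, -0.01, 1.614, 0.005, 1.111, -0.053], TCP at [0.244, 0.575, 0.239] pointing down, gripper open.
Joint ranges: [-2.81, 2.81], [-0.39, 2.02], [-1.27, 1.25], [0.06, 2.57], [-1.19, 4.33], [0.19, 2], [-2.82, 2.82]. Speed limits (rad/s): [1.89, 1.89, 2.39, 2.39, 3.01, 3.01, 3.01].

## Interface

Orientations are given as a rotation vector (axis times angle).
In Python, from rig import env, read_camera, camera_params, boxes_of, place_of gives the robot as it stands.
- The arm moves only by the shell command python3 -m creep 'ROWS' [FORCE]. ROWS is a JSON object of lists of equal length, an entry for each row: "gripper": the closure, from 0 (fully open) to 1 (shut); "dp": the shift along the tool's x, y, z in m, a list of three; "roll": the turn about the tool's z in rad. In form: {"gripper": [gripper, ...], "dp": [[x, y, z], ...], "roll": [roll, ...]}. A call has 1 to 12 rows; each row is the pose to reach, as a shift and turn from the pose measured when the call began, along the tool's axes at that moment; what a row does not reach only later rows make up. A row lasts 1/10 s, in which the tool goes at most 50 mm and 8.59 degrees, less where a joint would pass 70% of its speed; a pose out of reach is approached as far as the arm can. A call with a gripper value outside its range is refused whole. The fingers move at their own pace and stop on an object; FORCE is the grip in N (left out, the last holds). Time passes only in rows, so rows that repeat a pose let the fingers close. It gives the time, the measured TCP pose, the force and the opening at its end, in the units of the state.
- env.observe(): the state, without advancing time (a new reading comes with each control period).
- read_camera(name): name is "scene" or "top" or "wrist"; returns (picture, depth): 420x560x3 uint8, red, green, blue; 420x560 float32, m along the optical axis (not along the pixel's ray), 0 where there is no reading.
- camera_params(name): a dict with "K" (3x3 intrinsics, pixels), "view" (4x4, takes a point from world to camera coordinates); the wrist camera has in their place "tool_from_camera" (4x4, takes a point from camera to tool coordinates, whose origin is the TCP and whose axes are the flange's). Camera axes: x right, y up, looking along -z (the intrinsics and any distortion apply to the point x, -y, -z); pixel columns grow to the right and rows downward; lengths in m; the calibration is good to about 2 mm. A picture is of the moment at which its call begins: read the wrist's pose just before it. camera_params takes no time and is no camera call.
- env.hand_in(): hands the job in, once; it reports no verdict.
Trained networks look in the newest picture that a camera, given by its name, has taken for a name from the list of things; names that differ only in an ending like _2 or _b are one class to them, and where a whole thing is asked for, a point or a joint stands for the part that bears it (a point fixed in the world has none). Each returns a list of dicts, best first, with "confidence" (0 to 1); they miss things now and then, are a little off and sometimes report something else, mostly with a low value. They report only what shows in the picture. A call takes as long as a camera call. They do not tell look-alikes from the thing itself.
- boxes_of(target, camera): "bbox" ([left, top, right, bottom] in pixels, round what is visible of it).
- place_of(target, camera): "xy" ([column, row] in pixels: a listed point, or the origin of a listed thing).
The state is a dict: "clock": time; "joints": joint angles; "joint_velocities": joint speeds; "tau": joint torques, N m; "tool_pos": TCP position; "ee_rot": TCP orientation; "ft_force": force on the tool from outside, world axes, zero at the start; "ft_torque": the same for the moment, N m; "gripper_width": opening from 0.0 (shut) to 1.0 (fully open).
Only numpy, scipy, OpenCV 4.12 (cv2) and the standard library are available. Lean on these libraries where they do the work, as an engineer would, in place of code of your own. Each camera call takes 0.05 s, during which the arm holds its last target.

## Task

Rebuild the terraced ridge on the plywood board. First put the two loose tan end pieces back on the board, each against the end of the fixed tan core that it was cut from, so that tongue sits in notch and both seams are closed up; then stack the dark brown tier, the sand-coloured tier and the white summit on top in that order, each centred over the core, lying flat and running lengthwise along the ridge. Let go of everything, and leave the grey terraced cast, the paste pot and the brush where they are.

Things in the scene. Friction and masses are not known exactly. Their poses are not given: they have to be found in the camera images.
- board: Fixed plywood board 220 x 90 x 12 mm with a tan core glued on: x -35 to +35 mm, 60 wide (y), 24 high (top 36 above the table). The core's +x face has a 90-degree V notch, 36 wide at the mouth, 18 deep; its -x face a 90-degree V tongue, 32 wide at the root, projecting 16. Bare board beyond both. Origin: centre of the board's underside, x along the ridge, z up; yaw within 1 rad of the world's.
- tongue_end: Loose tan end, 60 mm wide (y), 24 high, 70 g, flat on the table. Seam face at x = 0 with a V tongue (32 wide, 16 long) to -x; body from x = 0 to +58, far end rounded. Flat sides to grip at x = 0 to +34, best +24. Origin: seam face centre (tongue root), underside. Home: origin at board (35, 0, 12), axes parallel to the board's; V play 1.4 mm. Easiest set down 10 mm outwards, then slid in.
- notch_end: Loose tan end, 60 mm wide (y), 24 high, 65 g, flat on the table. Seam face at x = 0 with a V notch cut into it (36 wide at the mouth, 18 deep); body from x = 0 to -58, far end rounded. Flat sides to grip at x = 0 to -34, best -24. Origin: seam face centre (notch mouth), underside. Home: over the core's tongue, origin at board (-35, 0, 12), axes parallel to the board's.
- long_tier: Loose dark brown tier, 130 mm long (x) with round ends, 48 mm wide (y), 24 mm high, about 100 g; the same either way round. Origin: centre of the underside. Its ends are stepped, its long sides are flat and upright. It goes on top of the core and the two end pieces, bridging both seams (underside 36 mm above the table).
- upper_tier: Loose sand-coloured (pale yellow) tier, 88 mm long (x) with round ends, 38 mm wide (y), 24 mm high, about 60 g; the same either way round. Origin: centre of the underside. It goes on the dark brown tier (underside 60 mm above the table).
- summit: Loose white summit piece, 50 mm long (x) with round ends, 28 mm wide (y), 24 mm high plus a round knoll 20 mm across and 7 mm high in the middle of its top, about 35 g; the same either way round. Origin: centre of the underside. It goes on the sand-coloured tier (underside 84 mm above the table).
- cast: Grey round terraced plaster cast, 90 mm across at the foot, 42 mm high, among the loose pieces; not part of the job. Origin: centre of the underside.
- pot: White paste pot with a grey lid, 64 mm across, 70 mm high, beyond the board; not part of the job. Origin: centre of the underside.
- brush: Brush with a wooden handle lying on the table beyond the board; not part of the job. Origin at the underside, handle towards its -x.
There are look-alikes about, which are no part of the job. Leave any orange look-alike of the tongue_end alone. Of the things that look like the long_tier, take the one that is nearest to the robot's base at the start.

How it is judged:
By the outcome, as a careful person would: the job done as asked, in the order asked, and still so for the second after the job is handed in, with the robot touching nothing.
It also fails if it takes over 134 s, if anything falls off the work surface, if the arm or the gripper's body presses on something with over 40 N, if the wrist force passes 120 N, or if a joint passes its speed limit or range.

## Working session

There is one attempt and no reset: what is moved stays moved. The work goes in short steps, Python scripts to look and compute and a shell command to move; the robot and the scene stay as the last step left them, time stands still between calls to the robot, and variables do not carry over. Pictures are saved under pics/ and viewed, and the job is handed in when it is done.

```bash
ls; mkdir -p pics; python3 - <<'E'
from rig import env, read_camera, camera_params
import cv2, numpy as np
print(env.observe()); print(env.tip_extent)
for n in ["scene","top","wrist"]:
    im,d=read_camera(n); cv2.imwrite(f"pics/{n}0.png",im[:,:,::-1]); np.save(f"{n}_d.npy",d)
    print(n,camera_params(n))
E
```

```text
pics
{'clock': 0.0, 'joints': array([-1.2104954 ,  0.41796012, -0.01028854,  1.61420221,  0.00472324,
        1.11068217, -0.05300662]), 'joint_velocities': array([-0.00043231,  0.00148738, -0.00035279, -0.00198479,  0.00071738,
       -0.00279376,  0.00044452]), 'tau': array([-2.84491098e-04, -8.64456081e+01,  6.78816866e-01, -4.34892619e+01,
        1.91625499e-02,  7.28939805e-03,  1.37246792e-05]), 'tool_pos': array([0.24431042, 0.57489507, 0.2386572 ]), 'ee_rot': array([-6.26886428e-01, -3.07828025e+00,  1.91997560e-03]), 'ft_force': array([-0.47099591, -0.48578812, -0.43655317]), 'ft_torque': array([ 0.00813477, -0.08098874,  0.01129583]), 'gripper_width': 1.0025087451259038}
0.008
scene {'K': array([[428.59554666,   0.        , 281.35039274],
       [  0.        , 428.59554666, 212.31326172],
       [  0.        ,   0.        ,   1.        ]]), 'view': array([[ 0.85423886,  0.5197742 ,  0.01052367, -0.51222966],
       [-0.44657675,  0.72327583,  0.52672695,  0.26704186],
       [ 0.26616756, -0.45465025,  0.8499694 , -1.31326833],
       [ 0.        ,  0.        ,  0.        
[... 265 characters left out ...]
84362 ,  0.00611357,  0.05556786, -0.60761539],
       [-0.05554215, -0.00429874,  0.99844709, -1.57893683],
       [ 0.        ,  0.        ,  0.        ,  1.        ]])}
wrist {'K': array([[292.88163006,   0.        , 280.5096655 ],
       [  0.        , 292.88163006, 210.93339462],
       [  0.        ,   0.        ,   1.        ]]), 'tool_from_camera': array([[-5.83618931e-04,  9.44785471e-01,  3.27688989e-01,
         8.44173305e-02],
       [ 9.99999788e-01,  6.45614443e-04, -8.04065403e-05,
        -3.49170642e-04],
       [-2.87527675e-04,  3.27688873e-01, -9.44785648e-01,
        -1.34357356e-01],
       [ 0.00000000e+00,  0.00000000e+00,  0.00000000e+00,
         1.00000000e+00]])}
```

View pics/scene0.png

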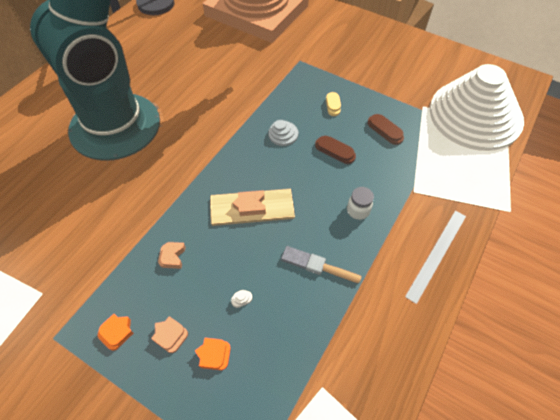

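View pics/top0.png

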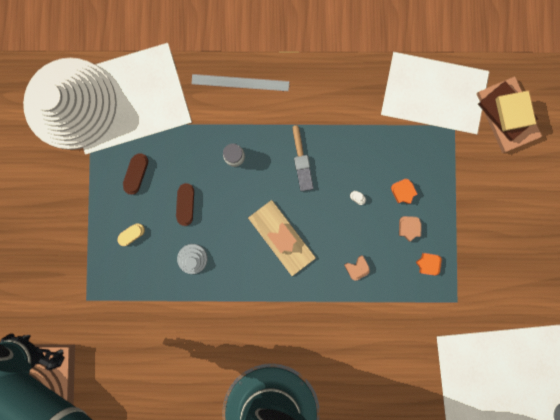

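View pics/wrist0.png

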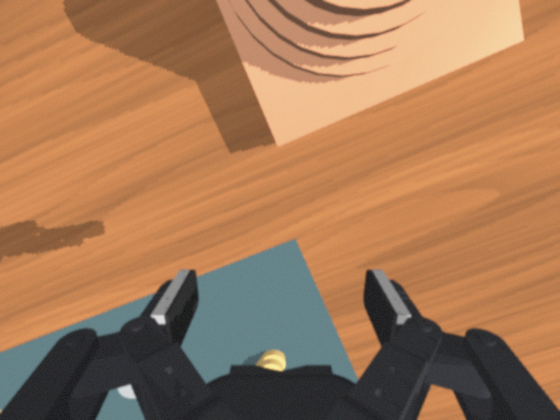

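The scene shows everything. In the top view, the board is at about (282,238), the notch end at (358,268) and the tan tongue end at (410,228) between orange look-alikes at (404,190) and (429,264). The near brown tier is at (185,204), the far one at (135,173), the sand tier at (131,235) and the summit at (358,198).

```bash
cat > h.py <<'E'
from rig import env, read_camera, camera_params, boxes_of, place_of
import numpy as np, cv2
from scipy.spatial.transform import Rotation as Rn
from scipy.optimize import minimize
def tool():
    s=env.observe(); T=np.eye(4); T[:3,:3]=Rn.from_rotvec(s["ee_rot"]).as_matrix(); T[:3,3]=s["tool_pos"]; return T,s
def cloud(name,save=None):
    T,s=tool(); im,d=read_camera(name); p=camera_params(name); K=p["K"]
    v,u=np.mgrid[0:420,0:560]
    X=(u-K[0,2])/K[0,0]*d; Y=(v-K[1,2])/K[1,1]*d
    C=np.stack([X,-Y,-d,np.ones_like(d)],-1)
    M=T@p["tool_from_camera"] if name=="wrist" else np.linalg.inv(p["view"])
    W=(C@M.T)[...,:3]; W[d==0]=np.nan
    if save: cv2.imwrite(f"pics/{save}.png",im[:,:,::-1])
    return im,d,W
def proj(name,P):
    p=camera_params(name); c=p["view"]@np.r_[P,1]; K=p["K"]
    return K[0,0]*c[0]/-c[2]+K[0,2], K[1,1]*-c[1]/-c[2]+K[1,2]
def go(pos,yaw=None):
    """tool-frame shift and roll to bring TCP to pos with tool x axis at world yaw (mod pi)"""
    T,s=tool(); dp=T[:3,:3].T@(np.array(pos)-T[:3,3])
    cy=np.arctan2(T[1,0],T[0,0]); r=0
    if yaw is not None:
        r=-(yaw-cy); r=(r+np.pi/2)%np.pi-np.pi/2
    print("dp",np.round(dp,4),"roll",round(r,4),"| now",np.round(T[:3,3],4),"yaw",round(cy,4),"zaxis",np.round(T[:3,2],3),"j7",round(s["joints"][6],2),"clk",round(s["clock"],2),"F",np.round(s["ft_force"],1),"w",round(s["gripper_width"],3))
E
python3 - <<'E'
from h import *
im,d,W=cloud("top")
hsv=cv2.cvtColor(im,cv2.COLOR_RGB2HSV)
z=W[...,2]
print("table z",np.nanmedian(z[150:160,300:440]),np.nanmedian(z[285:295,100:250]))
m=((z>0.012)&(W[...,0]>.3)).astype(np.uint8); m[:125]=0;m[300:]=0;m[:,:90]=0;m[:,457:]=0
n,l,st,c=cv2.connectedComponentsWithStats(m)
for i in range(1,n):
    if st[i,4]<15: continue
    q=l==i; P=W[q]; zt=np.percentile(P[:,2],90)
    t=P[P[:,2]>zt-.006]; r=cv2.minAreaRect((P[:,:2]*1000).astype(np.float32))
    print(i,np.round(c[i]),st[i,4],"rgb",np.median(im[q],0),"zt",round(zt,3),"rect",[np.round(k,1) for k in r])
T,s=tool();print(T)
for n in ["board","tongue_end","notch_end","long_tier","upper_tier","summit","cast"]:
    print(n,[(np.round(k["xy"]),round(k["confidence"],2)) for k in place_of(n,"top")][:3])
E
```

```text
table z 0.0002852702374160909 0.0007962514320268843
1 [ 97. 132.] 224 rgb [160. 154. 140.] zt 0.04 rect [array([838.2, 532.6]), array([34.2, 74.8]), np.float64(43.6)]
2 [301. 163.] 578 rgb [137. 130. 127.] zt 0.022 rect [array([761.1, -85.5]), array([199.5,  41.9]), np.float64(11.6)]
9 [233. 155.] 387 rgb [117. 112. 113.] zt 0.072 rect [array([763.6, 115.8]), array([59.1, 59.6]), np.float64(82.2)]
15 [134. 174.] 612 rgb [100.  57.  40.] zt 0.027 rect [array([708.9, 416.9]), array([ 51.5, 125.8]), np.float64(72.6)]
25 [404. 192.] 382 rgb [236. 125.  56.] zt 0.027 rect [array([ 657.3, -398.6]), array([72.5, 62.1]), np.float64(28.3)]
26 [184. 205.] 600 rgb [102.  59.  42.] zt 0.027 rect [array([617.1, 264.3]), array([ 50.3, 124.8]), np.float64(88.5)]
30 [358. 198.] 114 rgb [232.  228.  213.5] zt 0.033 rect [array([ 640.8, -259.1]), array([46.2, 28.1]), np.float64(53.3)]
33 [281. 238.] 1208 rgb [217. 169. 123.] zt 0.037 rect [array([518.6, -28.3]), array([218.1,  89.4]), np.float64(37.6)]
40 [410. 228.] 390 rgb [212. 150. 111.] zt 0.027 rect [array([ 547.3, -414.5]), array([72.2, 62.8]),
[... 502 characters left out ...]
320 rgb [214. 153. 113.] zt 0.027 rect [array([ 427.6, -257. ]), array([57.8, 60. ]), np.float64(28.2)]
[[-9.20357458e-01  3.91078139e-01 -1.99180217e-04  2.44344677e-01]
 [ 3.91078179e-01  9.20357194e-01 -7.02454333e-04  5.75045877e-01]
 [-9.13975873e-05 -7.24404120e-04 -9.99999733e-01  2.38920555e-01]
 [ 0.00000000e+00  0.00000000e+00  0.00000000e+00  1.00000000e+00]]
board [(array([279., 235.]), 0.74)]
tongue_end [(array([421., 262.]), 0.87), (array([406., 203.]), 0.61)]
notch_end [(array([353., 260.]), 0.68)]
long_tier [(array([186., 205.]), 0.68), (array([136., 177.]), 0.66)]
upper_tier [(array([132., 232.]), 0.55)]
summit [(array([356., 196.]), 0.46)]
cast [(array([193., 257.]), 0.74)]
```

```bash
python3 - <<'E'
from h import *
go([.5186,-.0283,.17],.656)
im,d,W=cloud("top")
cv2.imwrite("pics/topzoom.png",cv2.resize(im[180:290,330:450,::-1],None,fx=5,fy=5,interpolation=cv2.INTER_CUBIC))
E
```

```text
dp [-0.4884 -0.4482  0.0693] roll -1.0579 | now [0.2444 0.5752 0.2392] yaw 2.7397 zaxis [ 0. -0. -1.] j7 -0.05 clk 0.55 F [ 0.4  0.2 -0.5] w 1.001
```

View pics/topzoom.png

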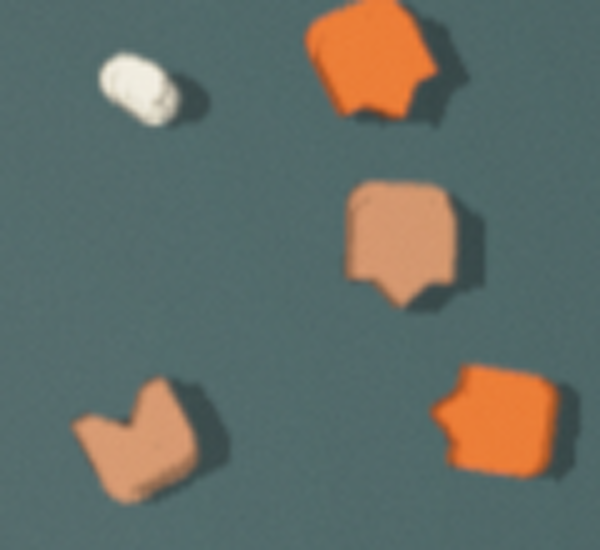

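Zoomed view: tan tongue end at zoom (402,240), with its tongue pointing to world -x (yaw about 0). Notch end at (140,440), with the notch facing up-left (yaw about 0.5). First I'll look at the board.

```bash
python3 -m creep '{"gripper":[0,0,0,0,0,0,0,0,0,0,0,0],"dp":[[-0.488,-0.448,0.07],[-0.488,-0.448,0.07],[-0.488,-0.448,0.07],[-0.488,-0.448,0.07],[-0.488,-0.448,0.07],[-0.488,-0.448,0.07],[-0.488,-0.448,0.07],[-0.488,-0.448,0.07],[-0.488,-0.448,0.07],[-0.488,-0.448,0.07],[-0.488,-0.448,0.07],[-0.488,-0.448,0.07]],"roll":[2.08,2.08,2.08,2.08,2.08,2.08,2.08,2.08,2.08,2.08,2.08,2.08]}'
python3 -c "
from h import *
go([.5186,-.0283,.17],.656)"
```

```text
clock: 1.8
tool_pos: [0.4918, 0.0301, 0.1765]
ee_rot: [2.805, 1.414, 0.002]
ft_force: [0.8, 1.4, -0.9]
gripper_width: 0.997
dp [-0.031   0.0563  0.0065] roll 0.278 | now [0.4918 0.0301 0.1765] yaw 0.934 zaxis [ 0.001  0.    -1.   ] j7 -0.57 clk 1.8 F [ 0.8  1.4 -0.9] w 0.997
```

```bash
python3 -m creep '{"gripper":[0,0,0,0],"dp":[[-0.031,0.056,0.006],[-0.031,0.056,0.006],[-0.031,0.056,0.006],[-0.031,0.056,0.006]],"roll":[0.278,0.278,0.278,0.278]}'
python3 - <<'E'
from h import *
go([.5186,-.0283,.17],.656); print(np.round(tool()[1]["joints"],2))
im,d,W=cloud("wrist","wboard")
E
```

```text
clock: 2.2
tool_pos: [0.5182, -0.0279, 0.1703]
ee_rot: [-2.973, -1.015, -0.001]
ft_force: [-0.9, 0.4, 0.0]
gripper_width: 1.0
dp [0.     0.0006 0.0003] roll 0.0019 | now [ 0.5182 -0.0279  0.1703] yaw 0.6579 zaxis [ 0.001  0.    -1.   ] j7 -0.67 clk 2.2 F [-0.9  0.4  0. ] w 1.0
[-0.53  0.36  0.64  1.96 -0.27  0.9  -0.67]
```

View pics/wboard.png

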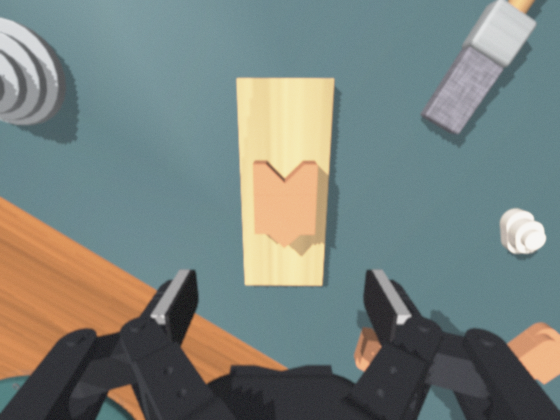

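```bash
cat >> h.py <<'E'
from scipy.optimize import least_squares
def arc_end(poly): return np.array(poly,np.float32)
CORE=arc_end([(35,30),(35,18),(17,0),(35,-18),(35,-30),(-35,-30),(-35,-16),(-51,0),(-35,16),(-35,30)])
BOARD=arc_end([(110,45),(110,-45),(-110,-45),(-110,45)])
# only straight part near the seam is used for the end pieces
TONGUE=arc_end([(58,30),(0,30),(0,16),(-16,0),(0,-16),(0,-30),(58,-30)])
NOTCH=arc_end([(-58,30),(0,30),(0,18),(-18,0),(0,-18),(0,-30),(-58,-30)])
def fitpoly(mask,W,poly,guess,xlim=(-1e9,1e9),ztop=None):
    """guess: x mm,y mm,yaw. contour of largest component near guess -> polygon fit"""
    cs,_=cv2.findContours(mask.astype(np.uint8),cv2.RETR_EXTERNAL,cv2.CHAIN_APPROX_NONE)
    best=None
    for c in cs:
        if len(c)<25: continue
        P=W[c[:,0,1],c[:,0,0]]*1000; P=P[~np.isnan(P).any(1)]
        if len(P)<20: continue
        e=np.hypot(*(np.median(P[:,:2],0)-np.array(guess[:2])))
        if best is None or e<best[0]: best=(e,P)
    P=best[1][:,:2]
    def loc(p):
        c,s=np.cos(p[2]),np.sin(p[2]); q=P-p[:2]; return np.stack([q[:,0]*c+q[:,1]*s,-q[:,0]*s+q[:,1]*c],1)
    L=loc(guess); P=P[(L[:,0]>xlim[0])&(L[:,0]<xlim[1])]
    def f(p):
        L=loc(p).astype(np.float32)
        return np.array([cv2.pointPolygonTest(poly,(float(a),float(b)),True) for a,b in L])-p[3]
    r=least_squares(f,[*guess,0.5],loss="soft_l1",x_scale=[1,1,.02,1],diff_step=1e-4)
    return r.x, np.median(np.abs(f(r.x))), len(P)
E
python3 - <<'E'
from h import *
im,d,W=cloud("wrist"); z=W[...,2]
m=(z>.030)&(z<.045)
print("core z",np.median(z[m&(abs(W[...,0]-.5186)<.02)&(abs(W[...,1]+.0283)<.02)]))
print("table z",[np.round(np.nanmedian(z[a:a+20,b:b+20]),4) for a,b in[(20,300),(150,150),(150,400),(270,340)]])
print(fitpoly(m,W,CORE,[518.6,-28.3,.656]))
m=(z>.006)&(z<.05)
print(fitpoly(m,W,BOARD,[518.6,-28.3,.656]))
# core colour
hsv=cv2.cvtColor(im,cv2.COLOR_RGB2HSV); print(im[210,285],im[120,285],hsv[210,285],hsv[120,285])
E
```

```text
core z 0.03541507031893176
table z [np.float64(0.0006), np.float64(0.0004), np.float64(0.0006), np.float64(0.0004)]
(array([ 5.22808242e+02, -2.95526168e+01,  6.50140608e-01,  4.00248659e-01]), np.float64(0.18689333169760497), 262)
(array([522.88668561, -29.45410918,   0.65190759,   0.72817895]), np.float64(0.27891442288159407), 583)
[240 188 140] [245 234 181] [ 14 106 240] [ 25  67 245]
```

```bash
python3 -c "
from h import *
go([.551,-.415,.15],0)"
```

```text
dp [-0.2119  0.3268  0.0202] roll 0.6595 | now [ 0.5182 -0.0269  0.1705] yaw 0.6595 zaxis [ 0.001  0.001 -1.   ] j7 -0.67 clk 2.3 F [ 0.   0.6 -0.1] w 1.001
```

```bash
python3 -m creep '{"gripper":[0,0,0,0,0,0,0,0,0,0,0,0],"dp":[[-0.212,0.327,0.02],[-0.212,0.327,0.02],[-0.212,0.327,0.02],[-0.212,0.327,0.02],[-0.212,0.327,0.02],[-0.212,0.327,0.02],[-0.212,0.327,0.02],[-0.212,0.327,0.02],[-0.212,0.327,0.02],[-0.212,0.327,0.02],[-0.212,0.327,0.02],[-0.212,0.327,0.02]],"roll":[0.66,0.66,0.66,0.66,0.66,0.66,0.66,0.66,0.66,0.66,0.66,0.66]}'
cat > look.py <<'E'
from h import *
import sys
# usage: look.py name xmm ymm yaw zlo zhi
def run(save,poly,guess,zlo,zhi,xlim):
    im,d,W=cloud("wrist",save); z=W[...,2]
    m=(z>zlo)&(z<zhi)
    r=fitpoly(m,W,poly,guess,xlim); print(np.round(r[0],4),r[1:])
    return r[0],W,im
E
python3 - <<'E'
from look import *
go([.551,-.415,.15],0)
p,W,im=run("wt",TONGUE,[530,-415,0],.018,.035,(-30,32))
c,s=np.cos(p[2]),np.sin(p[2]); g=p[:2]+24*np.array([c,s]); print(g)
go([g[0]/1000,g[1]/1000,.15],p[2])
E
```

```text
clock: 3.5
tool_pos: [0.5519, -0.4135, 0.1504]
ee_rot: [-3.14, -0.003, -0.002]
ft_force: [0.1, 0.2, 0.1]
gripper_width: 1.003
dp [-0.0009  0.0015  0.0004] roll 0.002 | now [ 0.5519 -0.4135  0.1504] yaw 0.002 zaxis [ 0.001  0.002 -1.   ] j7 -0.59 clk 3.5 F [0.1 0.2 0.1] w 1.003
[ 5.298766e+02 -4.152276e+02 -4.030000e-02  6.145000e-01] (np.float64(0.23562999709554633), 125)
[ 553.85708989 -416.19568436]
dp [0.0021 0.0025 0.0004] roll 0.042 | now [ 0.5518 -0.4137  0.1504] yaw 0.0017 zaxis [ 0.001  0.002 -1.   ] j7 -0.59 clk 3.55 F [ 0.8  0.4 -0.5] w 1.0
```

View pics/wt.png

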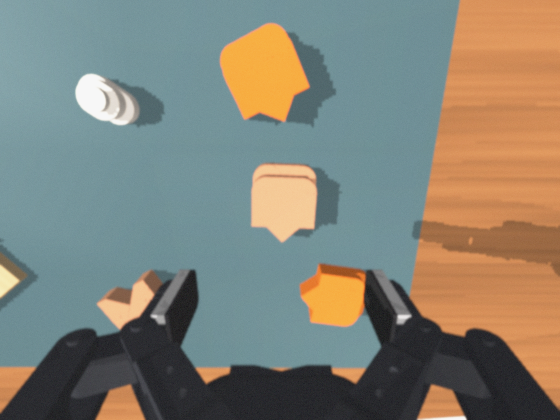

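Wrist view: tan tongue end at (284,203), tongue pointing down in the picture. The fit residual is 0.2 mm and the width is plausible. Now I'll grasp it.

```bash
python3 -m creep '{"gripper":[0,0,0,0,0,0,0,0,0],"dp":[[0.002,0.0025,0.04],[0.002,0.0025,0.08],[0.002,0.0025,0.11],[0.002,0.0025,0.125],[0.002,0.0025,0.133],[0.002,0.0025,0.139],[0.002,0.0025,0.139],[0.002,0.0025,0.139],[0.002,0.0025,0.139]],"roll":[0.042,0.042,0.042,0.042,0.042,0.042,0.042,0.042,0.042]}'
python3 -c "
from h import *
go([.5539,-.4162,.011],-.0403)"
```

```text
clock: 4.45
tool_pos: [0.5544, -0.4163, 0.0125]
ee_rot: [-3.14, 0.063, -0.004]
ft_force: [-1.0, 0.3, -0.9]
gripper_width: 0.997
dp [-0.0005 -0.0001  0.0015] roll -0.0 | now [ 0.5544 -0.4163  0.0125] yaw -0.0403 zaxis [ 0.003  0.001 -1.   ] j7 -0.55 clk 4.45 F [-1.   0.3 -0.9] w 0.997
```

```bash
python3 -m creep '{"gripper":[0.4,0.6,1,1,1,1,1,1],"dp":[[0,0,0.001],[0,0,0.001],[0,0,0.001],[0,0,0.001],[0,0,0.001],[0,0,0.001],[0,0,0.001],[0,0,0.001]],"roll":[0,0,0,0,0,0,0,0]}' 50
python3 -c "
from h import *
go([.5539,-.4162,.011],-.0403)"
```

```text
clock: 5.25
tool_pos: [0.5547, -0.4166, 0.0122]
ee_rot: [-3.141, 0.063, -0.005]
ft_force: [-0.9, 1.4, 5.5]
gripper_width: 0.688
dp [-0.0008 -0.0003  0.0012] roll 0.0001 | now [ 0.5547 -0.4166  0.0122] yaw -0.0402 zaxis [ 0.003  0.    -1.   ] j7 -0.55 clk 5.25 F [-0.9  1.4  5.5] w 0.688
```

```bash
python3 -c "
from h import *
go([.5784,.0128,.085],.651)"; python3 -m creep '{"gripper":[1,1,1],"dp":[[0,0,-0.035],[0,0,-0.073],[0,0,-0.073]],"roll":[0,0,0]}'
python3 -c "
from h import *
go([.5784,.0128,.085],.651)"
```

```text
dp [ 0.0066 -0.43   -0.0726] roll -0.6912 | now [ 0.5547 -0.4166  0.0122] yaw -0.0402 zaxis [ 0.003  0.    -1.   ] j7 -0.55 clk 5.25 F [-0.9  1.4  5.5] w 0.688
clock: 5.55
tool_pos: [0.556, -0.4185, 0.0903]
ee_rot: [3.138, -0.063, 0.014]
ft_force: [0.7, -0.4, -0.1]
gripper_width: 0.692
dp [ 0.0049 -0.4318  0.004 ] roll -0.6914 | now [ 0.556  -0.4185  0.0903] yaw -0.0404 zaxis [ 0.009 -0.004 -1.   ] j7 -0.59 clk 5.55 F [ 0.7 -0.4 -0.1] w 0.692
```

```bash
python3 -m creep '{"gripper":[1,1,1,1,1,1,1,1,1,1,1,1],"dp":[[0.005,-0.04,0],[0.005,-0.08,0],[0.005,-0.12,0],[0.005,-0.16,0],[0.005,-0.2,0],[0.005,-0.24,0],[0.005,-0.28,0],[0.005,-0.32,0],[0.005,-0.36,0],[0.005,-0.4,0],[0.005,-0.432,0],[0.005,-0.432,0]],"roll":[-0.06,-0.12,-0.18,-0.24,-0.3,-0.36,-0.42,-0.48,-0.54,-0.6,-0.69,-0.69]}'
python3 - <<'E'
from h import *
go([.5784,.0128,.085],.651)
im,d,W=cloud("wrist","wt2")
E
```

```text
clock: 6.75
tool_pos: [0.5786, 0.0183, 0.0886]
ee_rot: [2.969, 1.015, 0.012]
ft_force: [-0.4, -0.0, -0.5]
gripper_width: 0.69
dp [-0.0035  0.0042  0.0036] roll 0.0079 | now [0.5786 0.0183 0.0886] yaw 0.6589 zaxis [ 0.009 -0.001 -1.   ] j7 -0.65 clk 6.75 F [-0.4 -0.  -0.5] w 0.69
```

View pics/wt2.png

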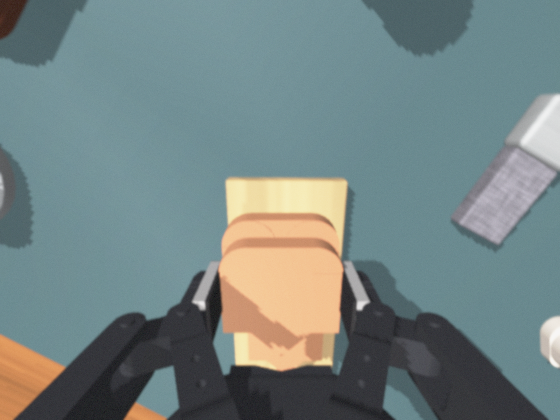

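The held piece shows centred in the jaws at (281,290), with the board below it. Now I'll correct the position and lower.

```bash
python3 -m creep '{"gripper":[1,1,1,1,1,1],"dp":[[-0.0035,0.0042,0.004],[-0.0035,0.0042,0.004],[-0.0035,0.0042,0.025],[-0.0035,0.0042,0.045],[-0.0035,0.0042,0.055],[-0.0035,0.0042,0.055]],"roll":[0.008,0.008,0.008,0.008,0.008,0.008]}'
python3 - <<'E'
from h import *
go([.5784,.0128,.0245],.651)
E
```

```text
clock: 7.4
tool_pos: [0.578, 0.0087, 0.0327]
ee_rot: [2.975, 0.992, 0.008]
ft_force: [-0.1, 0.3, -0.5]
gripper_width: 0.688
dp [ 0.0028 -0.0031  0.0082] roll -0.0071 | now [0.578  0.0087 0.0327] yaw 0.6439 zaxis [ 0.007 -0.003 -1.   ] j7 -0.6 clk 7.4 F [-0.1  0.3 -0.5] w 0.688
```

```bash
python3 -m creep '{"gripper":[1,1,1,1],"dp":[[0.0028,-0.0031,0],[0.0028,-0.0031,0],[0.0028,-0.0031,0],[0.0028,-0.0031,0]],"roll":[-0.007,-0.007,-0.007,-0.007]}'
python3 - <<'E'
from h import *
go([.5784,.0128,.0245],.651)
E
```

```text
clock: 7.8
tool_pos: [0.5787, 0.013, 0.0333]
ee_rot: [2.971, 1.003, 0.009]
ft_force: [-0.0, -0.4, -1.1]
gripper_width: 0.687
dp [-0.0003 -0.0001  0.0088] roll 0.0001 | now [0.5787 0.013  0.0333] yaw 0.6511 zaxis [ 0.007 -0.003 -1.   ] j7 -0.6 clk 7.8 F [-0.  -0.4 -1.1] w 0.687
```

```bash
python3 -m creep '{"gripper":[1,1,1,1,1],"dp":[[0,0,0.004],[0,0,0.007],[0,0,0.0088],[0,0,0.0088],[0,0,0.0088]],"roll":[0,0,0,0,0]}'
python3 - <<'E'
from h import *
go([.5784,.0128,.0245],.651)
E
```

```text
clock: 8.3
tool_pos: [0.5786, 0.0129, 0.0243]
ee_rot: [2.972, 1.003, 0.009]
ft_force: [-1.0, 0.1, 1.6]
gripper_width: 0.688
dp [-0.0002 -0.     -0.0002] roll -0.0 | now [0.5786 0.0129 0.0243] yaw 0.651 zaxis [ 0.007 -0.003 -1.   ] j7 -0.59 clk 8.3 F [-1.   0.1  1.6] w 0.688
```

Now slide inwards along tool -x, watching the force.

```bash
python3 -m creep '{"gripper":[1,1,1,1,1],"dp":[[-0.002,0,0],[-0.004,0,0],[-0.006,0,0],[-0.0075,0,0],[-0.0075,0,0]],"roll":[0,0,0,0,0]}'
python3 -m creep '{"gripper":[1,1,1,1],"dp":[[-0.001,0,0],[-0.002,0,0],[-0.003,0,0],[-0.003,0,0]],"roll":[0,0,0,0]}'
python3 - <<'E'
from h import *
go([.5784,.0128,.0245],.651)
E
```

```text
clock: 8.8
tool_pos: [0.5724, 0.0081, 0.0243]
ee_rot: [2.972, 1.002, 0.009]
ft_force: [-1.2, -1.4, 2.4]
gripper_width: 0.689
clock: 9.2
tool_pos: [0.5702, 0.0064, 0.0244]
ee_rot: [2.972, 1.003, 0.01]
ft_force: [3.0, 1.9, -0.4]
gripper_width: 0.685
dp [ 0.0103 -0.0001 -0.0001] roll -0.0 | now [0.5702 0.0064 0.0244] yaw 0.651 zaxis [ 0.007 -0.003 -1.   ] j7 -0.58 clk 9.2 F [ 3.   1.9 -0.4] w 0.685
```

```bash
python3 -m creep '{"gripper":[1,1,1,1],"dp":[[-0.001,0,0],[-0.0015,0,0],[-0.0015,0,0],[-0.0015,0,0]],"roll":[0,0,0,0]}'
python3 - <<'E'
from h import *
go([.5784,.0128,.0245],.651)
E
```

```text
clock: 9.6
tool_pos: [0.5702, 0.0064, 0.0245]
ee_rot: [2.971, 1.004, 0.013]
ft_force: [9.2, 5.7, -5.3]
gripper_width: 0.689
dp [ 0.0104 -0.0001  0.0001] roll 0.0008 | now [0.5702 0.0064 0.0245] yaw 0.6518 zaxis [ 0.01  -0.002 -1.   ] j7 -0.58 clk 9.6 F [ 9.2  5.7 -5.3] w 0.689
```

```bash
python3 -m creep '{"gripper":[0,0,0,0,0,0],"dp":[[0,0,0],[0,0,0],[0,0,0],[0,0,0],[0,0,0],[0,0,0]],"roll":[0,0,0,0,0,0]}'
python3 -m creep '{"gripper":[0,0,0,0,0,0],"dp":[[0,0,-0.01],[-0.01,0,-0.04],[-0.03,0,-0.08],[-0.05,0,-0.12],[-0.07,0,-0.145],[-0.07,0,-0.145]],"roll":[0,0,0,0,0,0]}'
python3 - <<'E'
from look import *
p,W,im=run("wt3",BOARD,[522.8,-29.5,.651],.006,.06,(-1e9,1e9))
z=W[...,2]; B=np.array([522.8,-29.5]); c,s=np.cos(.651),np.sin(.651)
q=W[...,:2]*1000-B; bx=q[...,0]*c+q[...,1]*s; by=-q[...,0]*s+q[...,1]*c
t=(z>.03)&(z<.045)&(abs(bx)<110)&(abs(by)<45)
for a in range(-50,100,10):
    k=t&(abs(bx-a)<2)
    if k.sum(): print(a,np.round([by[k].min(),by[k].max(),np.median(z[k])*1000],1))
go([.5,0,.17])
cv2.imwrite("pics/wt3z.png",cv2.resize(im[60:340,180:380,::-1],None,fx=2.1,fy=2.1))
E
```

```text
clock: 10.2
tool_pos: [0.5701, 0.0064, 0.0245]
ee_rot: [2.971, 1.004, 0.013]
ft_force: [0.8, -0.1, 0.3]
gripper_width: 0.999
clock: 10.8
tool_pos: [0.5129, -0.0375, 0.1728]
ee_rot: [2.972, 1.0, 0.02]
ft_force: [0.7, 0.8, -2.0]
gripper_width: 1.004
[522.8506 -29.557    0.6514   0.6258] (np.float64(0.23923922570533362), 589)
-50 [-3.3  2.7 34.1]
-40 [-12.3  11.7  34.8]
-30 [-30.2  29.5  35.6]
-20 [-29.9  30.1  35.5]
-10 [-29.6  29.7  35.4]
0 [-29.4  29.2  35.5]
10 [-30.1  29.8  35.3]
20 [-29.7  29.4  35.3]
30 [-29.5  30.   35.1]
40 [-30.1  29.6  35.1]
50 [-29.9  29.2  35. ]
60 [-30.4  29.6  35.1]
70 [-30.1  29.4  35.3]
80 [-27.   26.2  35.3]
dp [ 0.0114 -0.0369  0.0009] roll 0 | now [ 0.5133 -0.0362  0.1711] yaw 0.6505 zaxis [ 0.013 -0.001 -1.   ] j7 -0.65 clk 10.85 F [0.2 0.4 0.3] w 1.001
```

View pics/wt3z.png

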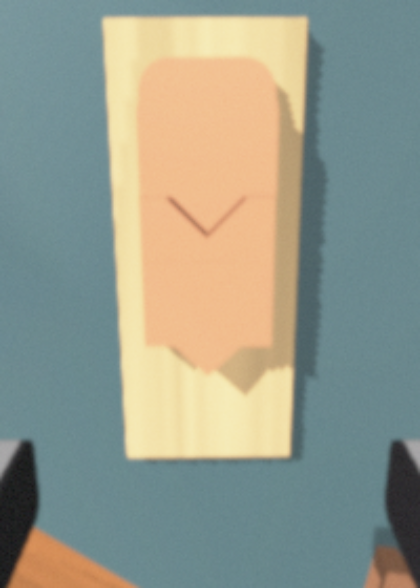

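The wrist view shows the tongue end seated in the notch, with the seam at zoom (207,197) closed and the sides flush with the core to within about 0.3 mm. Next is the notch end.

```bash
python3 -c "
from h import *
go([.436,-.256,.15],.49)"
```

```text
dp [-0.1948  0.1279  0.0204] roll 0.1605 | now [ 0.5133 -0.0362  0.1711] yaw 0.6505 zaxis [ 0.013 -0.001 -1.   ] j7 -0.65 clk 10.85 F [0.2 0.4 0.3] w 1.001
```

```bash
python3 -m creep '{"gripper":[0,0,0,0,0,0,0,0,0,0],"dp":[[-0.039,0.026,0.004],[-0.078,0.052,0.008],[-0.117,0.077,0.012],[-0.156,0.102,0.016],[-0.195,0.128,0.02],[-0.195,0.128,0.02],[-0.195,0.128,0.02],[-0.195,0.128,0.02],[-0.195,0.128,0.02],[-0.195,0.128,0.02]],"roll":[0.03,0.06,0.09,0.12,0.16,0.16,0.16,0.16,0.16,0.16]}'
python3 - <<'E'
from look import *
go([.436,-.256,.15],.49)
p,W,im=run("wn",NOTCH,[457,-244,.49],.018,.035,(-32,30))
c,s=np.cos(p[2]),np.sin(p[2]); g=p[:2]-24*np.array([c,s]); print(g)
go([g[0]/1000,g[1]/1000,.012],p[2])
E
```

```text
clock: 11.85
tool_pos: [0.4364, -0.2552, 0.1504]
ee_rot: [3.043, 0.765, 0.019]
ft_force: [0.8, 0.8, -0.0]
gripper_width: 0.997
dp [-0.0008  0.0005  0.0004] roll 0.0025 | now [ 0.4364 -0.2552  0.1504] yaw 0.4925 zaxis [ 0.013 -0.001 -1.   ] j7 -0.27 clk 11.85 F [ 0.8  0.8 -0. ] w 0.997
[ 457.2346 -244.6313    0.4875    0.4588] (np.float64(0.16101809569216113), 133)
[ 436.03024234 -255.8729544 ]
dp [-0.002  -0.0006  0.1384] roll 0.0047 | now [ 0.4363 -0.2554  0.1504] yaw 0.4922 zaxis [ 0.013 -0.001 -1.   ] j7 -0.27 clk 11.9 F [-0.4 -0.7 -0.5] w 1.001
```

View pics/wn.png

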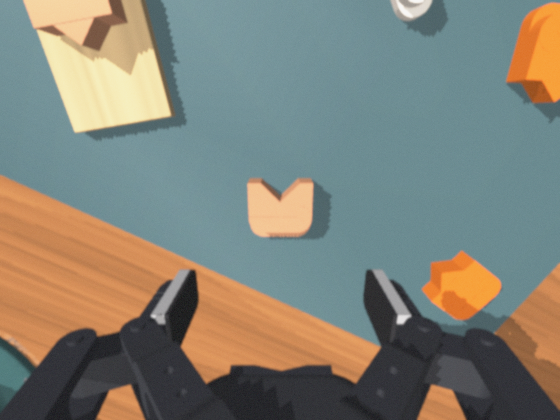

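The notch end is at (281,208), notch up. The fit is good (0.16 mm).

```bash
python3 -m creep '{"gripper":[0,0,0,0,0,0,0,0,0],"dp":[[-0.002,-0.0006,0.04],[-0.002,-0.0006,0.08],[-0.002,-0.0006,0.11],[-0.002,-0.0006,0.125],[-0.002,-0.0006,0.133],[-0.002,-0.0006,0.138],[-0.002,-0.0006,0.138],[-0.002,-0.0006,0.138],[-0.002,-0.0006,0.138]],"roll":[0.005,0.005,0.005,0.005,0.005,0.005,0.005,0.005,0.005]}'
python3 -m creep '{"gripper":[0.4,0.6,1,1,1,1,1,1],"dp":[[0,0,0],[0,0,0],[0,0,0],[0,0,0],[0,0,0],[0,0,0],[0,0,0],[0,0,0]],"roll":[0,0,0,0,0,0,0,0]}' 50
python3 - <<'E'
from h import *
p=np.array([.4572346,-.2446313]); y=.4875
go([.436,-.2559,.012],.4875)
T,s=tool(); r=T[:3,:3].T@(np.r_[p,.0]-T[:3,3]); print("origin in tool",np.round(r,4))
E
```

```text
clock: 12.8
tool_pos: [0.4365, -0.256, 0.0132]
ee_rot: [3.044, 0.757, 0.021]
ft_force: [-0.3, 0.1, 0.2]
gripper_width: 1.001
clock: 13.6
tool_pos: [0.4369, -0.2561, 0.0138]
ee_rot: [3.044, 0.757, 0.022]
ft_force: [-2.9, 2.7, 14.5]
gripper_width: 0.687
dp [-0.0007 -0.0006  0.0018] roll -0.0002 | now [ 0.4369 -0.2561  0.0138] yaw 0.4873 zaxis [ 0.015 -0.001 -1.   ] j7 -0.09 clk 13.6 F [-2.9  2.7 14.5] w 0.687
origin in tool [ 0.0232 -0.0007  0.0141]
```

```bash
python3 -m creep '{"gripper":[1,1,1,1,1,1],"dp":[[0,0,-0.03],[0,0,-0.06],[0,0,-0.07],[0,0,-0.07],[0,0,-0.07],[0,0,-0.07]],"roll":[0,0,0,0,0,0]}'
python3 - <<'E'
from h import *
go([.4686,-.0709,.085],.6513)
E
```

```text
clock: 14.2
tool_pos: [0.4354, -0.2557, 0.0828]
ee_rot: [3.045, 0.757, 0.02]
ft_force: [-0.2, -0.5, -0.8]
gripper_width: 0.685
dp [ 0.1159 -0.1477 -0.0018] roll -0.1639 | now [ 0.4354 -0.2557  0.0828] yaw 0.4874 zaxis [ 0.014 -0.001 -1.   ] j7 -0.18 clk 14.2 F [-0.2 -0.5 -0.8] w 0.685
```

```bash
python3 -m creep '{"gripper":[1,1,1,1,1,1,1,1,1,1],"dp":[[0.023,-0.03,0],[0.046,-0.06,0],[0.07,-0.09,0],[0.093,-0.12,0],[0.116,-0.148,0],[0.116,-0.148,0],[0.116,-0.148,0],[0.116,-0.148,0],[0.116,-0.148,0],[0.116,-0.148,0]],"roll":[-0.03,-0.06,-0.1,-0.13,-0.164,-0.164,-0.164,-0.164,-0.164,-0.164]}'
python3 - <<'E'
from h import *
go([.4686,-.0709,.0263],.6513)
E
```

```text
clock: 15.2
tool_pos: [0.4684, -0.0715, 0.0831]
ee_rot: [2.972, 1.001, 0.02]
ft_force: [0.3, -0.9, -0.5]
gripper_width: 0.684
dp [-0.     -0.0008  0.0568] roll -0.0015 | now [ 0.4684 -0.0715  0.0831] yaw 0.6498 zaxis [ 0.013 -0.001 -1.   ] j7 -0.44 clk 15.2 F [ 0.3 -0.9 -0.5] w 0.684
```

```bash
python3 -m creep '{"gripper":[1,1,1,1,1,1,1],"dp":[[0,-0.0008,0.02],[0,-0.0008,0.035],[0,-0.0008,0.046],[0,-0.0008,0.053],[0,-0.0008,0.0568],[0,-0.0008,0.0568],[0,-0.0008,0.0568]],"roll":[-0.0015,-0.0015,-0.0015,-0.0015,-0.0015,-0.0015,-0.0015]}'
python3 - <<'E'
from h import *
go([.4686,-.0709,.0258],.6513)
E
```

```text
clock: 15.9
tool_pos: [0.4688, -0.071, 0.0265]
ee_rot: [2.972, 1.003, 0.02]
ft_force: [-0.9, 0.3, -0.8]
gripper_width: 0.686
dp [-0.0001 -0.0002  0.0007] roll -0.0002 | now [ 0.4688 -0.071   0.0265] yaw 0.6511 zaxis [ 0.014 -0.001 -1.   ] j7 -0.35 clk 15.9 F [-0.9  0.3 -0.8] w 0.686
```

```bash
python3 -m creep '{"gripper":[1,1,1,1,1,1,1],"dp":[[0,0,0.0007],[0.002,0,0.0007],[0.004,0,0.0007],[0.006,0,0.0007],[0.008,0,0.0007],[0.009,0,0.0007],[0.009,0,0.0007]],"roll":[0,0,0,0,0,0,0]}'
python3 -m creep '{"gripper":[1,1,1,1],"dp":[[0.001,0,0],[0.0015,0,0],[0.0015,0,0],[0.0015,0,0]],"roll":[0,0,0,0]}'
python3 - <<'E'
from h import *
go([.4686,-.0709,.0258],.6513)
E
```

```text
clock: 16.6
tool_pos: [0.4762, -0.0654, 0.0259]
ee_rot: [2.972, 1.003, 0.02]
ft_force: [0.7, 0.6, 0.8]
gripper_width: 0.691
clock: 17.0
tool_pos: [0.4769, -0.0649, 0.0259]
ee_rot: [2.972, 1.003, 0.019]
ft_force: [-3.3, -2.7, 4.0]
gripper_width: 0.685
dp [-0.0102 -0.0003  0.    ] roll -0.0004 | now [ 0.4769 -0.0649  0.0259] yaw 0.6509 zaxis [ 0.013 -0.001 -1.   ] j7 -0.37 clk 17.0 F [-3.3 -2.7  4. ] w 0.685
```

```bash
python3 -m creep '{"gripper":[1,1,1,1],"dp":[[0.001,0,0],[0.0015,0,0],[0.0015,0,0],[0.0015,0,0]],"roll":[0,0,0,0]}'
python3 -m creep '{"gripper":[0,0,0,0,0,0],"dp":[[0,0,0],[0,0,0],[0,0,0],[0,0,0],[0,0,0],[0,0,0]],"roll":[0,0,0,0,0,0]}'
python3 -m creep '{"gripper":[0,0,0,0,0,0,0,0,0],"dp":[[0,0,-0.01],[0,0,-0.04],[0.015,0,-0.08],[0.03,0,-0.12],[0.045,0,-0.145],[0.045,0,-0.145],[0.045,0,-0.145],[0.045,0,-0.145],[0.045,0,-0.145]],"roll":[0,0,0,0,0,0,0,0,0]}'
python3 - <<'E'
from look import *
p,W,im=run("wn3",BOARD,[522.8,-29.5,.651],.006,.06,(-1e9,1e9))
z=W[...,2]; B=p[:2]; c,s=np.cos(p[2]),np.sin(p[2])
q=W[...,:2]*1000-B; bx=q[...,0]*c+q[...,1]*s; by=-q[...,0]*s+q[...,1]*c
t=(z>.03)&(z<.045)&(abs(bx)<110)&(abs(by)<45)
for a in range(-90,100,10):
    k=t&(abs(bx-a)<2)
    if k.sum(): print(a,np.round([by[k].min(),by[k].max(),np.median(z[k])*1000],1))
print(bx[t].min(),bx[t].max())
go([.617,.264,.2],0)
cv2.imwrite("pics/wn3z.png",cv2.resize(im[60:340,180:380,::-1],None,fx=2.1,fy=2.1))
E
```

```text
clock: 17.4
tool_pos: [0.4769, -0.0649, 0.0259]
ee_rot: [2.972, 1.002, 0.016]
ft_force: [-10.2, -6.1, 10.1]
gripper_width: 0.688
clock: 18.0
tool_pos: [0.4769, -0.0649, 0.0259]
ee_rot: [2.972, 1.002, 0.016]
ft_force: [0.6, -0.3, 0.7]
gripper_width: 1.0
clock: 18.9
tool_pos: [0.5103, -0.0378, 0.1705]
ee_rot: [2.973, 1.001, 0.014]
ft_force: [-0.4, 0.2, 0.4]
gripper_width: 0.998
[522.9251 -29.4605   0.6524   0.6629] (np.float64(0.2703648200660894), 597)
-80 [-27.6  26.5  35.3]
-70 [-30.3  29.3  35.3]
-60 [-30.2  28.8  35.5]
-50 [-29.8  29.6  35.2]
-40 [-29.5  29.1  34.9]
-30 [-29.2  29.9  35.5]
-20 [-29.8  29.4  35.5]
-10 [-29.5  30.   35.5]
0 [-29.2  29.6  35.5]
10 [-29.9  29.2  35.1]
20 [-29.6  29.8  35.3]
30 [-29.3  29.5  35.1]
40 [-29.9  29.1  35.1]
50 [-29.6  29.5  35.1]
60 [-30.1  29.1  35.3]
70 [-29.8  29.6  35.3]
80 [-26.9  25.7  35.3]
-84.59369323466076 83.5905139170466
dp [ 0.2676 -0.1757 -0.0289] roll 0.6494 | now [ 0.5105 -0.0378  0.1706] yaw 0.6494 zaxis [ 0.01  -0.002 -1.   ] j7 -0.62 clk 18.95 F [ 0.2 -0.3 -1.1] w 0.999
```

View pics/wn3z.png

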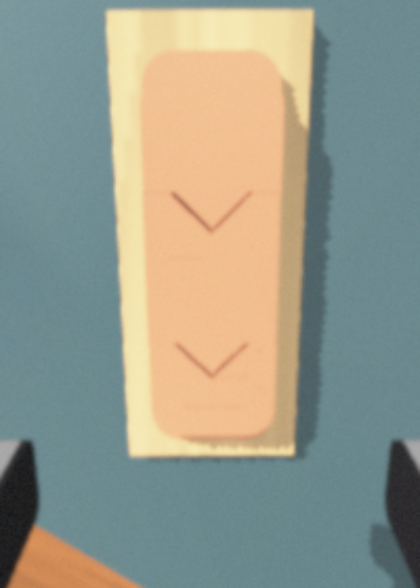

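Both seams are closed (V lines at zoom (212,230) and (212,375)) and the sides are straight. Next is the near brown tier.

```bash
python3 -m creep '{"gripper":[0,0,0,0,0,0,0,0,0,0,0,0],"dp":[[0.04,-0.027,0],[0.08,-0.053,0],[0.12,-0.08,0],[0.16,-0.107,0],[0.2,-0.133,0],[0.24,-0.16,0.01],[0.27,-0.179,0.02],[0.27,-0.179,0.02],[0.27,-0.179,0.02],[0.27,-0.179,0.02],[0.27,-0.179,0.02],[0.27,-0.179,0.02]],"roll":[0.1,0.2,0.3,0.4,0.5,0.6,0.67,0.67,0.67,0.67,0.67,0.67]}'
cat >> look.py <<'E'
def tier(save,guess,rad,zlo=.017,zhi=.029):
    """centre+yaw of an elongated piece by its top region, guess mm"""
    im,d,W=cloud("wrist",save); z=W[...,2]
    m=((z>zlo)&(z<zhi)&(np.hypot(W[...,0]*1000-guess[0],W[...,1]*1000-guess[1])<rad)).astype(np.uint8)
    n,l,st,c=cv2.connectedComponentsWithStats(m); i=1+np.argmax(st[1:,4])
    P=(W[l==i]*1000); r=cv2.minAreaRect(P[:,:2].astype(np.float32))
    (cx,cy),(w,h),a=r; a=np.radians(a)
    if h>w: a-=np.pi/2
    a=(a+np.pi/2)%np.pi-np.pi/2
    print("z",np.median(P[:,2]),"rect",np.round([cx,cy],2),"size",np.round([w,h],1),"yaw",round(a,4),"col",np.median(im[l==i],0),"n",len(P))
    return np.array([cx,cy])/1000,a,W,im
E
python3 - <<'E'
from look import *
c,a,W,im=tier("wl",[621,263],80)
go([*c,.012],a)
E
```

```text
clock: 20.15
tool_pos: [0.6175, 0.2672, 0.1515]
ee_rot: [3.14, -0.034, 0.016]
ft_force: [-0.1, 0.5, 0.7]
gripper_width: 1.004
z 23.067963894516847 rect [622.39 262.31] size [ 47.4 115.9] yaw -0.0433 col [153.  89.  66.] n 5528
dp [0.0035 0.0048 0.1395] roll 0.022 | now [0.6175 0.2674 0.1515] yaw -0.0213 zaxis [ 0.01  -0.001 -1.   ] j7 -1.65 clk 20.2 F [ 0.7  0.2 -0.8] w 0.999
```

View pics/wl.png

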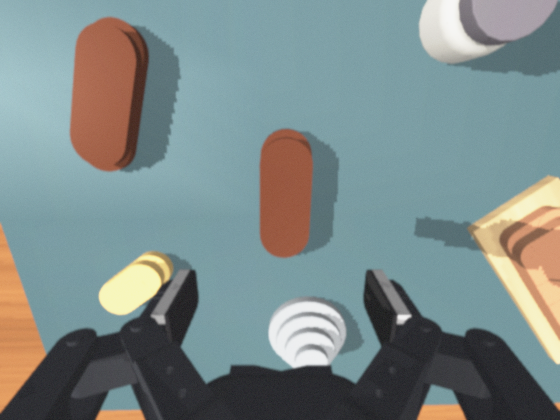

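The near brown tier is at (286,193), with the far one at (108,92). Size 47x116 at the top is plausible. Now I'll grasp it.

```bash
python3 -m creep '{"gripper":[0,0,0,0,0,0,0,0,0],"dp":[[0.0035,0.005,0.04],[0.0035,0.005,0.08],[0.0035,0.005,0.11],[0.0035,0.005,0.125],[0.0035,0.005,0.133],[0.0035,0.005,0.139],[0.0035,0.005,0.139],[0.0035,0.005,0.139],[0.0035,0.005,0.139]],"roll":[0.022,0.022,0.022,0.022,0.022,0.022,0.022,0.022,0.022]}'
python3 -m creep '{"gripper":[0.4,0.6,1,1,1,1,1,1],"dp":[[0,0,0],[0,0,0],[0,0,0],[0,0,0],[0,0,0],[0,0,0],[0,0,0],[0,0,0]],"roll":[0,0,0,0,0,0,0,0]}' 50
python3 - <<'E'
from h import *
go([.6224,.2623,.012],-.0433)
T,s=tool(); r=T[:3,:3].T@(np.r_[.6224,.2623,.0]-T[:3,3]); print("origin in tool",np.round(r,4))
E
```

```text
clock: 21.1
tool_pos: [0.6228, 0.2624, 0.0135]
ee_rot: [3.14, -0.068, 0.018]
ft_force: [-0.7, -0.6, -0.2]
gripper_width: 1.005
clock: 21.9
tool_pos: [0.623, 0.2625, 0.014]
ee_rot: [3.141, -0.068, 0.019]
ft_force: [-1.5, 1.0, 6.1]
gripper_width: 0.551
dp [-0.0006  0.0002  0.002 ] roll 0.0 | now [0.623  0.2625 0.014 ] yaw -0.0433 zaxis [ 0.012 -0.    -1.   ] j7 -1.58 clk 21.9 F [-1.5  1.   6.1] w 0.551
origin in tool [-0.0007  0.0002  0.014 ]
```

```bash
python3 -m creep '{"gripper":[1,1,1,1,1,1],"dp":[[0,0,-0.03],[0,0,-0.06],[0,0,-0.08],[0,0,-0.08],[0,0,-0.08],[0,0,-0.08]],"roll":[0,0,0,0,0,0]}'
python3 - <<'E'
from h import *
go([.5234,-.0291,.095],.6515)
E
```

```text
clock: 22.5
tool_pos: [0.6214, 0.2624, 0.0928]
ee_rot: [3.14, -0.068, 0.016]
ft_force: [-0.3, -0.2, -0.8]
gripper_width: 0.548
dp [-0.0853  0.2955 -0.0029] roll -0.6946 | now [0.6214 0.2624 0.0928] yaw -0.0431 zaxis [ 0.01  -0.001 -1.   ] j7 -1.63 clk 22.5 F [-0.3 -0.2 -0.8] w 0.548
```

```bash
python3 -m creep '{"gripper":[1,1,1,1,1,1,1,1,1,1,1,1],"dp":[[-0.012,0.042,-0.003],[-0.024,0.084,-0.003],[-0.036,0.126,-0.003],[-0.049,0.169,-0.003],[-0.061,0.211,-0.003],[-0.073,0.253,-0.003],[-0.085,0.2955,-0.003],[-0.085,0.2955,-0.003],[-0.085,0.2955,-0.003],[-0.085,0.2955,-0.003],[-0.085,0.2955,-0.003],[-0.085,0.2955,-0.003]],"roll":[-0.1,-0.2,-0.3,-0.4,-0.5,-0.6,-0.695,-0.695,-0.695,-0.695,-0.695,-0.695]}'
python3 - <<'E'
from h import *
go([.5234,-.0291,.0505],.6515)
E
```

```text
clock: 23.7
tool_pos: [0.5239, -0.0282, 0.0948]
ee_rot: [2.972, 1.007, 0.014]
ft_force: [-0.3, -0.1, -1.4]
gripper_width: 0.546
dp [-0.0013  0.0002  0.0443] roll 0.0018 | now [ 0.5239 -0.0282  0.0948] yaw 0.6533 zaxis [ 0.01  -0.001 -1.   ] j7 -0.56 clk 23.7 F [-0.3 -0.1 -1.4] w 0.546
```

```bash
python3 -m creep '{"gripper":[1,1,1,1,1,1,1],"dp":[[-0.0013,0,0.015],[-0.0013,0,0.028],[-0.0013,0,0.036],[-0.0013,0,0.041],[-0.0013,0,0.044],[-0.0013,0,0.044],[-0.0013,0,0.044]],"roll":[0.002,0.002,0.002,0.002,0.002,0.002,0.002]}'
python3 - <<'E'
from h import *
go([.5234,-.0291,.0500],.6515)
E
```

```text
clock: 24.4
tool_pos: [0.5234, -0.0291, 0.051]
ee_rot: [2.973, 1.003, 0.015]
ft_force: [0.9, 0.1, -0.7]
gripper_width: 0.548
dp [-0.0001 -0.      0.001 ] roll -0.0004 | now [ 0.5234 -0.0291  0.051 ] yaw 0.6511 zaxis [ 0.01  -0.001 -1.   ] j7 -0.51 clk 24.4 F [ 0.9  0.1 -0.7] w 0.548
```

```bash
python3 -m creep '{"gripper":[1,1,1],"dp":[[0,0,0.001],[0,0,0.001],[0,0,0.001]],"roll":[0,0,0]}'
python3 -m creep '{"gripper":[0.6,0.4,0,0,0,0],"dp":[[0,0,0],[0,0,0],[0,0,0],[0,0,0],[0,0,0],[0,0,0]],"roll":[0,0,0,0,0,0]}'
python3 -m creep '{"gripper":[0,0,0,0,0,0,0,0],"dp":[[0,0,-0.01],[0,0,-0.04],[0,0,-0.08],[0,0,-0.12],[0,0,-0.12],[0,0,-0.12],[0,0,-0.12],[0,0,-0.12]],"roll":[0,0,0,0,0,0,0,0]}'
cat > chk.py <<'E'
from look import *
def chk(save,zlo,zhi,rad):
    c,a,W,im=tier(save,[522.9,-29.5],rad,zlo,zhi)
    z=W[...,2]; p,e,n=fitpoly((z>.006)&(z<.12),W,BOARD,[522.9,-29.5,.652]); print("board",np.round(p,3),e)
    q=c*1000-p[:2]; cc,s=np.cos(p[2]),np.sin(p[2]); print("offset in board",np.round([q[0]*cc+q[1]*s,-q[0]*s+q[1]*cc],2),"dyaw deg",np.degrees(a-p[2]))
    cv2.imwrite(f"pics/{save}z.png",cv2.resize(im[60:340,160:400,::-1],None,fx=2.1,fy=2.1))
E
python3 - <<'E'
from chk import *
chk("c1",.054,.066,90)
go([.5296,.425,.15],-.94)
E
```

```text
clock: 24.7
tool_pos: [0.5235, -0.029, 0.0502]
ee_rot: [2.972, 1.003, 0.015]
ft_force: [-0.1, -0.6, -0.9]
gripper_width: 0.546
clock: 25.3
tool_pos: [0.5235, -0.029, 0.0502]
ee_rot: [2.972, 1.003, 0.015]
ft_force: [0.2, 1.0, 0.3]
gripper_width: 1.0
clock: 26.1
tool_pos: [0.5218, -0.029, 0.1695]
ee_rot: [2.973, 1.003, 0.013]
ft_force: [-0.5, 0.7, -0.3]
gripper_width: 0.998
z 58.9875827996664 rect [523.15 -29.59] size [115.9  48.1] yaw 0.6519 col [142.  83.  61.] n 6194
board [522.672 -29.663   0.652   0.726] 0.28766094983968304
offset in board [ 0.42 -0.23] dyaw deg -0.02765492022761161
dp [ 0.2812 -0.3566  0.019 ] roll -1.5506 | now [ 0.5218 -0.029   0.1695] yaw 0.651 zaxis [ 0.009 -0.001 -1.   ] j7 -0.65 clk 26.15 F [ 0.   0.4 -0.9] w 0.997
```

View pics/c1z.png

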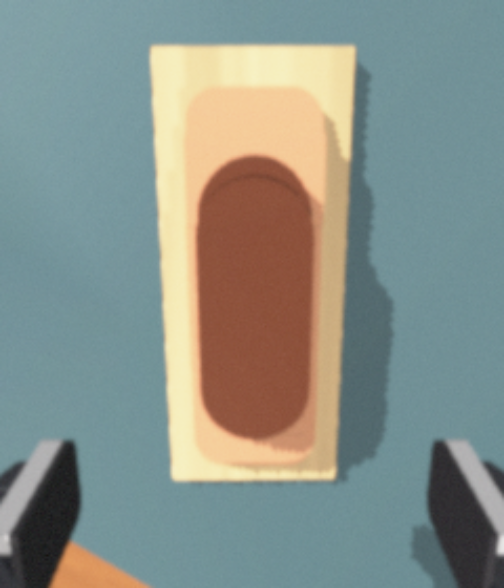

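The brown tier is centred (0.4/-0.2 mm, 0.03° off), shown at zoom (255,300). Next is the sand tier.

```bash
python3 -m creep '{"gripper":[0,0,0,0,0,0,0,0,0,0,0,0],"dp":[[0.025,-0.031,0],[0.05,-0.062,0],[0.075,-0.093,0],[0.1,-0.125,0],[0.125,-0.157,0],[0.15,-0.189,0],[0.175,-0.221,0],[0.2,-0.253,0],[0.225,-0.285,0],[0.25,-0.318,0],[0.281,-0.357,0.019],[0.281,-0.357,0.019]],"roll":[-0.13,-0.26,-0.39,-0.52,-0.65,-0.78,-0.91,-1.04,-1.17,-1.3,-1.43,-1.55]}'
python3 -m creep '{"gripper":[0,0,0,0],"dp":[[0,0,0],[0,0,0],[0,0,0],[0,0,0]],"roll":[-0.02,-0.02,-0.02,-0.02]}'
python3 - <<'E'
from look import *
c,a,W,im=tier("wu",[529.6,425],60)
go([*c,.012],a)
E
```

```text
clock: 27.35
tool_pos: [0.5261, 0.4308, 0.1464]
ee_rot: [1.405, 2.804, 0.001]
ft_force: [-1.0, -0.3, -0.6]
gripper_width: 1.0
clock: 27.75
tool_pos: [0.5266, 0.4299, 0.1469]
ee_rot: [1.382, 2.815, 0.002]
ft_force: [-0.0, 0.1, 0.5]
gripper_width: 0.999
z 23.361979242949527 rect [529.17 426.56] size [37.8 73.9] yaw -0.9394 col [247. 244. 177.] n 2784
dp [-0.0038 -0.0006  0.1349] roll 0.0277 | now [0.5265 0.4301 0.1469] yaw 2.2299 zaxis [ 0.006 -0.001 -1.   ] j7 0.02 clk 27.8 F [ 0.4  0.1 -0.3] w 1.002
```

View pics/wu.png

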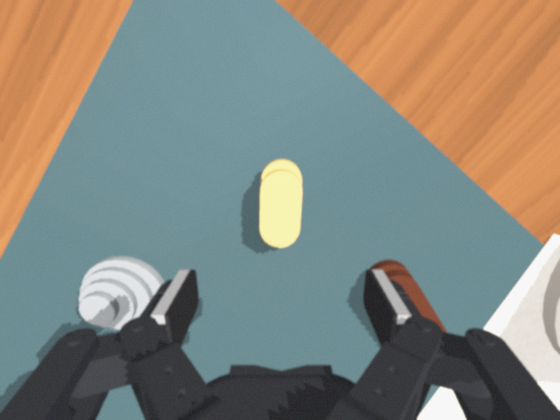

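The sand tier is at (281,205), clear of its neighbours, with a size of 38x74 at the top.

```bash
python3 -m creep '{"gripper":[0,0,0,0,0,0,0,0,0],"dp":[[-0.004,-0.0006,0.04],[-0.004,-0.0006,0.08],[-0.004,-0.0006,0.11],[-0.004,-0.0006,0.125],[-0.004,-0.0006,0.131],[-0.004,-0.0006,0.1345],[-0.004,-0.0006,0.1345],[-0.004,-0.0006,0.1345],[-0.004,-0.0006,0.1345]],"roll":[0.028,0.028,0.028,0.028,0.028,0.028,0.028,0.028,0.028]}'
python3 -m creep '{"gripper":[0.4,0.6,1,1,1,1,1,1],"dp":[[0,0,0],[0,0,0],[0,0,0],[0,0,0],[0,0,0],[0,0,0],[0,0,0],[0,0,0]],"roll":[0,0,0,0,0,0,0,0]}' 50
python3 - <<'E'
from h import *
go([.52917,.42656,.012],-.9394)
T,s=tool(); r=T[:3,:3].T@(np.r_[.52917,.42656,.0]-T[:3,3]); print("origin in tool",np.round(r,4))
E
```

```text
clock: 28.7
tool_pos: [0.5297, 0.4268, 0.0135]
ee_rot: [1.42, 2.796, 0.004]
ft_force: [-0.4, 0.0, 1.0]
gripper_width: 1.002
clock: 29.5
tool_pos: [0.5299, 0.4269, 0.0138]
ee_rot: [1.42, 2.795, 0.005]
ft_force: [0.7, -0.1, 5.7]
gripper_width: 0.431
dp [ 0.0002 -0.0008  0.0018] roll -0.0004 | now [0.5299 0.4269 0.0138] yaw 2.2018 zaxis [ 0.007 -0.    -1.   ] j7 0.03 clk 29.5 F [ 0.7 -0.1  5.7] w 0.431
origin in tool [ 0.0002 -0.0009  0.0138]
```

```bash
python3 -m creep '{"gripper":[1,1,1,1,1,1],"dp":[[0,0,-0.03],[0,0,-0.07],[0,0,-0.11],[0,0,-0.11],[0,0,-0.11],[0,0,-0.11]],"roll":[0,0,0,0,0,0]}'
python3 - <<'E'
from h import *
go([.5229,-.0295,.12],.6515)
E
```

```text
clock: 30.1
tool_pos: [0.5285, 0.4265, 0.1225]
ee_rot: [1.42, 2.796, 0.002]
ft_force: [0.3, -0.0, -1.3]
gripper_width: 0.433
dp [-0.3649 -0.2736  0.003 ] roll 1.5504 | now [0.5285 0.4265 0.1225] yaw 2.2019 zaxis [ 0.006 -0.001 -1.   ] j7 0.01 clk 30.1 F [ 0.3 -0.  -1.3] w 0.433
```

```bash
python3 -m creep '{"gripper":[1,1,1,1,1,1,1,1,1,1,1,1],"dp":[[-0.033,-0.025,0],[-0.066,-0.05,0],[-0.1,-0.075,0],[-0.133,-0.1,0],[-0.166,-0.125,0],[-0.2,-0.15,0],[-0.232,-0.174,0],[-0.265,-0.199,0],[-0.3,-0.225,0],[-0.333,-0.25,0],[-0.365,-0.2735,0.003],[-0.365,-0.2735,0.003]],"roll":[0.13,0.26,0.39,0.52,0.65,0.78,0.91,1.04,1.17,1.3,1.43,1.55]}'
python3 -m creep '{"gripper":[1,1,1,1],"dp":[[0,0,0],[0,0,0],[0,0,0],[0,0,0]],"roll":[0,0,0,0]}'
python3 - <<'E'
from h import *
go([.5229,-.0293,.0743],.6515)
E
```

```text
clock: 31.3
tool_pos: [0.5219, -0.0353, 0.1192]
ee_rot: [2.978, 0.986, 0.005]
ft_force: [0.2, 1.0, -0.7]
gripper_width: 0.436
clock: 31.7
tool_pos: [0.5219, -0.0345, 0.1191]
ee_rot: [2.976, 0.991, 0.004]
ft_force: [-0.7, 0.7, -1.5]
gripper_width: 0.434
dp [ 0.0039 -0.0038  0.0448] roll -0.0087 | now [ 0.5219 -0.0345  0.1191] yaw 0.6428 zaxis [ 0.004 -0.004 -1.   ] j7 -0.58 clk 31.7 F [-0.7  0.7 -1.5] w 0.434
```

```bash
python3 -m creep '{"gripper":[1,1,1,1,1,1,1],"dp":[[0.004,-0.004,0],[0.004,-0.004,0.015],[0.004,-0.004,0.028],[0.004,-0.004,0.036],[0.004,-0.004,0.04],[0.004,-0.004,0.04],[0.004,-0.004,0.04]],"roll":[-0.009,-0.009,-0.009,-0.009,-0.009,-0.009,-0.009]}'
python3 - <<'E'
from h import *
go([.5229,-.0293,.0743],.6515)
E
```

```text
clock: 32.4
tool_pos: [0.523, -0.0293, 0.0792]
ee_rot: [2.972, 1.004, 0.004]
ft_force: [0.1, 0.4, 0.2]
gripper_width: 0.428
dp [-0.0001 -0.0001  0.0049] roll -0.0001 | now [ 0.523  -0.0293  0.0792] yaw 0.6514 zaxis [ 0.004 -0.004 -1.   ] j7 -0.54 clk 32.4 F [0.1 0.4 0.2] w 0.428
```

```bash
python3 -m creep '{"gripper":[1,1,1,1],"dp":[[0,0,0.003],[0,0,0.0052],[0,0,0.0052],[0,0,0.0052]],"roll":[0,0,0,0]}'
python3 -m creep '{"gripper":[0.7,0.5,0,0,0,0],"dp":[[0,0,0],[0,0,0],[0,0,0],[0,0,0],[0,0,0],[0,0,0]],"roll":[0,0,0,0,0,0]}'
python3 -m creep '{"gripper":[0,0,0,0,0,0,0,0],"dp":[[0,0,-0.01],[0,0,-0.04],[0,0,-0.08],[0,0,-0.12],[0,0,-0.12],[0,0,-0.12],[0,0,-0.12],[0,0,-0.12]],"roll":[0,0,0,0,0,0,0,0]}'
python3 - <<'E'
from chk import *
chk("c2",.078,.090,70)
go([.645,-.260,.17],-.64)
E
```

```text
clock: 32.8
tool_pos: [0.523, -0.0293, 0.074]
ee_rot: [2.972, 1.004, 0.005]
ft_force: [0.6, 0.1, -0.9]
gripper_width: 0.433
clock: 33.4
tool_pos: [0.523, -0.0293, 0.074]
ee_rot: [2.972, 1.004, 0.004]
ft_force: [0.3, 0.7, 0.0]
gripper_width: 0.999
clock: 34.2
tool_pos: [0.522, -0.0289, 0.1933]
ee_rot: [2.972, 1.004, 0.002]
ft_force: [0.3, -0.3, -1.2]
gripper_width: 1.001
z 82.71017593578769 rect [523.65 -29.42] size [73.8 37.6] yaw 0.6279 col [247. 242. 172.] n 3047
board [522.702 -29.64    0.652   0.741] 0.24815940856933594
offset in board [ 0.89 -0.4 ] dyaw deg -1.3628084716200406
dp [-0.0423  0.2582  0.0246] roll 1.2912 | now [ 0.5221 -0.0289  0.1933] yaw 0.6512 zaxis [ 0.003 -0.004 -1.   ] j7 -0.66 clk 34.25 F [ 0.7  0.1 -0.4] w 1.0
```

View pics/c2z.png

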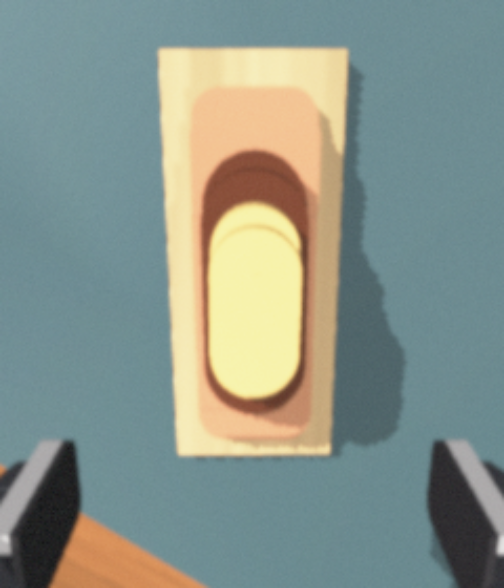

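The sand tier is centred (0.9/-0.4 mm), at zoom (255,305). Now the summit.

```bash
python3 -c "
from h import *
go([.645,-.260,.15],.93)"
```

```text
dp [-0.0423  0.2581  0.0446] roll -0.2788 | now [ 0.5221 -0.0289  0.1933] yaw 0.6512 zaxis [ 0.003 -0.004 -1.   ] j7 -0.66 clk 34.25 F [ 0.7  0.1 -0.4] w 1.0
```

```bash
python3 -m creep '{"gripper":[0,0,0,0,0,0,0,0,0,0,0,0],"dp":[[-0.006,0.037,0],[-0.012,0.074,0],[-0.018,0.11,0],[-0.024,0.147,0.01],[-0.03,0.184,0.02],[-0.036,0.221,0.03],[-0.042,0.258,0.044],[-0.042,0.258,0.044],[-0.042,0.258,0.044],[-0.042,0.258,0.044],[-0.042,0.258,0.044],[-0.042,0.258,0.044]],"roll":[-0.04,-0.08,-0.12,-0.16,-0.2,-0.24,-0.279,-0.279,-0.279,-0.279,-0.279,-0.279]}'
python3 - <<'E'
from look import *
c,a,W,im=tier("ws",[645,-260],45,.017,.034)
c2,a2,_,_=tier("ws",[645,-260],45,.017,.0265)
k,_,_,_=tier("ws",[645,-260],45,.0265,.036)
go([*c,.012],a)
E
```

```text
clock: 35.45
tool_pos: [0.6454, -0.2588, 0.1511]
ee_rot: [2.803, 1.408, 0.002]
ft_force: [0.1, 0.4, 0.6]
gripper_width: 1.001
z 24.157023937750154 rect [ 644.57 -259.87] size [35.8 27.3] yaw 0.9441 col [247. 247. 246.] n 933
z 23.446568957909143 rect [ 644.43 -260.1 ] size [36.2 27.4] yaw 0.9365 col [247. 246. 245.] n 565
z 30.519136182394575 rect [ 644.77 -260.19] size [20.  19.6] yaw 0.5536 col [247. 247. 246.] n 376
dp [-0.0007 -0.001   0.1389] roll -0.0133 | now [ 0.6453 -0.2593  0.1509] yaw 0.9308 zaxis [ 0.003 -0.004 -1.   ] j7 0.0 clk 35.6 F [ 0.4 -0.5  0.4] w 1.001
```

View pics/ws.png

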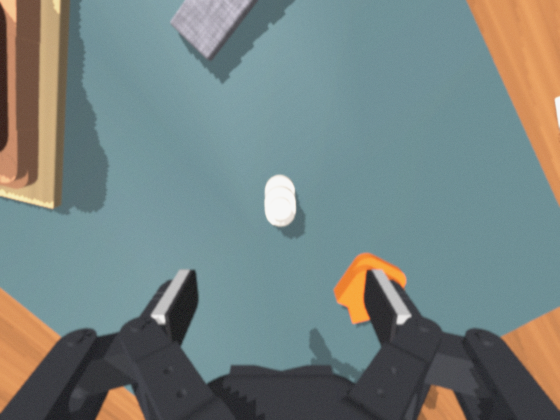

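The summit is at (281,201), with a 36x27 top and a 20 mm knoll centred on it. Now I'll grasp it.

```bash
python3 -m creep '{"gripper":[0,0,0,0,0,0,0,0,0],"dp":[[-0.0007,-0.001,0.04],[-0.0007,-0.001,0.08],[-0.0007,-0.001,0.11],[-0.0007,-0.001,0.125],[-0.0007,-0.001,0.132],[-0.0007,-0.001,0.137],[-0.0007,-0.001,0.137],[-0.0007,-0.001,0.137],[-0.0007,-0.001,0.137]],"roll":[-0.01,-0.01,-0.01,-0.01,-0.01,-0.01,-0.01,-0.01,-0.01]}'
python3 -m creep '{"gripper":[0.4,0.6,1,1,1,1,1,1],"dp":[[0,0,0],[0,0,0],[0,0,0],[0,0,0],[0,0,0],[0,0,0],[0,0,0],[0,0,0]],"roll":[0,0,0,0,0,0,0,0]}' 40
python3 - <<'E'
from h import *
go([.6446,-.260,.014],.9441)
T,s=tool(); r=T[:3,:3].T@(np.r_[.6446,-.260,.0]-T[:3,3]); print("origin in tool",np.round(r,4))
E
```

```text
clock: 36.5
tool_pos: [0.6451, -0.26, 0.015]
ee_rot: [2.795, 1.421, 0.003]
ft_force: [-0.8, -0.8, -0.5]
gripper_width: 0.998
clock: 37.3
tool_pos: [0.6453, -0.2601, 0.0152]
ee_rot: [2.795, 1.421, 0.004]
ft_force: [0.1, -0.5, 5.8]
gripper_width: 0.314
dp [-0.0003 -0.0006  0.0012] roll -0.0032 | now [ 0.6453 -0.2601  0.0152] yaw 0.9409 zaxis [ 0.005 -0.004 -1.   ] j7 0.07 clk 37.3 F [ 0.1 -0.5  5.8] w 0.314
origin in tool [-0.0003 -0.0007  0.0152]
```

```bash
python3 -m creep '{"gripper":[1,1,1,1,1,1,1],"dp":[[0,0,-0.03],[0,0,-0.07],[0,0,-0.11],[0,0,-0.13],[0,0,-0.13],[0,0,-0.13],[0,0,-0.13]],"roll":[0,0,0,0,0,0,0]}'
python3 - <<'E'
from h import *
go([.5229,-.0295,.145],.6515)
E
```

```text
clock: 38.0
tool_pos: [0.6441, -0.2591, 0.1438]
ee_rot: [2.796, 1.422, 0.002]
ft_force: [0.2, 0.1, -0.9]
gripper_width: 0.315
dp [ 0.1142 -0.2332 -0.0025] roll 0.2894 | now [ 0.6441 -0.2591  0.1438] yaw 0.9409 zaxis [ 0.003 -0.004 -1.   ] j7 0.01 clk 38.0 F [ 0.2  0.1 -0.9] w 0.315
```

```bash
python3 -m creep '{"gripper":[1,1,1,1,1,1,1,1,1,1,1,1],"dp":[[0.016,-0.033,0],[0.032,-0.066,0],[0.048,-0.1,0],[0.065,-0.133,0],[0.081,-0.166,0],[0.098,-0.2,0],[0.114,-0.233,0],[0.114,-0.233,0],[0.114,-0.233,0],[0.114,-0.233,0],[0.114,-0.233,0],[0.114,-0.233,0]],"roll":[0.04,0.08,0.12,0.16,0.2,0.24,0.29,0.29,0.29,0.29,0.29,0.29]}'
python3 - <<'E'
from h import *
go([.5227,-.0293,.0997],.6515)
E
```

```text
clock: 39.2
tool_pos: [0.523, -0.0307, 0.1424]
ee_rot: [2.973, 1.001, 0.002]
ft_force: [0.5, -0.1, -0.1]
gripper_width: 0.316
dp [ 0.0006 -0.0015  0.0427] roll -0.0019 | now [ 0.523  -0.0307  0.1424] yaw 0.6496 zaxis [ 0.003 -0.004 -1.   ] j7 -0.59 clk 39.2 F [ 0.5 -0.1 -0.1] w 0.316
```

```bash
python3 -m creep '{"gripper":[1,1,1,1,1,1,1],"dp":[[0.0006,-0.0015,0],[0.0006,-0.0015,0.015],[0.0006,-0.0015,0.028],[0.0006,-0.0015,0.035],[0.0006,-0.0015,0.038],[0.0006,-0.0015,0.038],[0.0006,-0.0015,0.038]],"roll":[-0.002,-0.002,-0.002,-0.002,-0.002,-0.002,-0.002]}'
python3 - <<'E'
from h import *
go([.5227,-.0293,.0994],.6515)
E
```

```text
clock: 39.9
tool_pos: [0.5229, -0.0294, 0.1046]
ee_rot: [2.972, 1.004, 0.003]
ft_force: [-0.2, 0.1, -1.1]
gripper_width: 0.318
dp [-0.0001 -0.0002  0.0052] roll -0.0 | now [ 0.5229 -0.0294  0.1046] yaw 0.6515 zaxis [ 0.003 -0.004 -1.   ] j7 -0.54 clk 39.9 F [-0.2  0.1 -1.1] w 0.318
```

```bash
python3 -m creep '{"gripper":[1,1,1,1],"dp":[[0,0,0.003],[0,0,0.0054],[0,0,0.0054],[0,0,0.0054]],"roll":[0,0,0,0]}'
python3 -m creep '{"gripper":[0.8,0.6,0.3,0,0,0],"dp":[[0,0,0],[0,0,0],[0,0,0],[0,0,0],[0,0,0],[0,0,0]],"roll":[0,0,0,0,0,0]}'
python3 -m creep '{"gripper":[0,0,0,0,0,0,0,0],"dp":[[0,0,-0.01],[0,0,-0.04],[0,0,-0.08],[0,0,-0.12],[0,0,-0.12],[0,0,-0.12],[0,0,-0.12],[0,0,-0.12]],"roll":[0,0,0,0,0,0,0,0]}'
python3 - <<'E'
from chk import *
chk("c3",.101,.118,50)
chk("c3",.078,.090,70)
chk("c3",.054,.066,90)
im,d,W=cloud("scene","sc3"); cv2.imwrite("pics/sc3z.png",cv2.resize(im[160:260,180:330,::-1],None,fx=5,fy=5,interpolation=cv2.INTER_CUBIC))
im,d,W=cloud("top","top3")
print(env.observe()["clock"],env.observe()["tool_pos"])
E
```

```text
clock: 40.3
tool_pos: [0.5229, -0.0294, 0.0992]
ee_rot: [2.972, 1.004, 0.003]
ft_force: [0.7, 0.0, -0.8]
gripper_width: 0.319
clock: 40.9
tool_pos: [0.5229, -0.0294, 0.0992]
ee_rot: [2.972, 1.004, 0.003]
ft_force: [0.6, -0.4, -0.4]
gripper_width: 0.996
clock: 41.7
tool_pos: [0.5221, -0.0289, 0.2185]
ee_rot: [2.972, 1.004, 0.0]
ft_force: [0.3, 0.2, -0.3]
gripper_width: 0.999
z 107.33300169930482 rect [522.74 -29.52] size [36.1 27.5] yaw 0.6658 col [247. 247. 245.] n 1042
board [523.059 -29.395   0.653   0.828] 0.3622937234145568
offset in board [-0.33  0.1 ] dyaw deg 0.7247400813856126
z 82.70225732838813 rect [523.25 -29.29] size [74.1 37.9] yaw 0.6359 col [247. 242. 172.] n 1198
board [522.947 -29.432   0.653   0.845] 0.3991680062524119
offset in board [ 0.33 -0.07] dyaw deg -0.9690399696994394
z 58.90737909115498 rect [523.39 -29.49] size [115.5  48.1] yaw 0.6516 col [140.  83.  61.] n 1518
board [522.731 -29.607   0.652   0.866] 0.3243694305419922
offset in board [ 0.6  -0.31] dyaw deg -0.03790217565282107
41.95 [ 0.52235052 -0.02901962  0.21885468]
```

View pics/c3z.png

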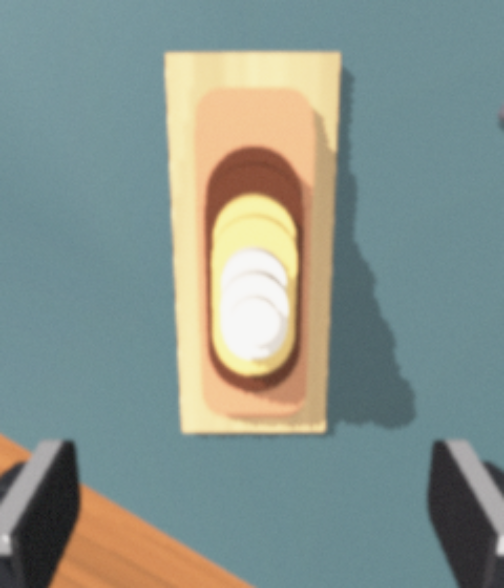

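View pics/sc3z.png

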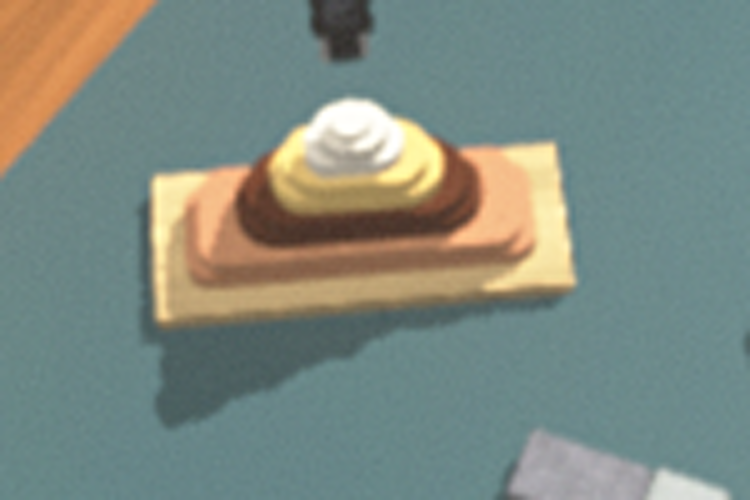

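View pics/top3.png

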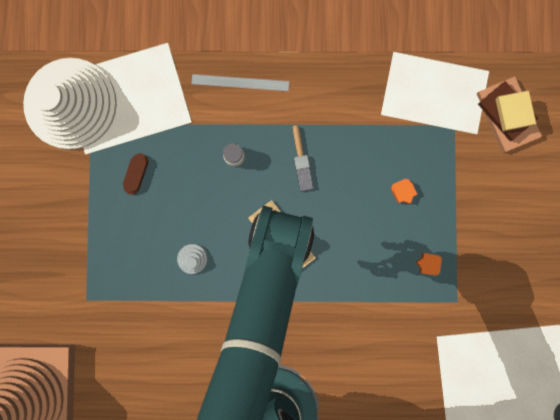

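The wrist and scene views show the stack complete, centred and flat. In the top view the cast (192,259), pot (233,155), brush (303,165), the other brown tier and both orange pieces haven't moved. The gripper is about 10 cm clear.

```bash
python3 -c "
from h import *
print(env.hand_in())"
```

```text
the job is handed in; nothing more can be done
None
```

The ridge is rebuilt and handed in at about 42 s. I slid in the tongue end, then the notch end, each until it stopped moving against about 11–12 N. The brown tier (the one nearest the base), the sand tier and the white summit then went on in that order.

**Final checks, by wrist camera:**

| Piece | Offset from board centre (x, y) | Yaw against the board | Top height |
|---|---|---|---|
| Brown tier | +0.6, -0.3 mm | 0.0° | 59 mm |
| Sand tier | +0.3, -0.1 mm | -1.0° | 83 mm |
| Summit | -0.3, +0.1 mm | +0.7° | 107 mm |

- **End pieces:** when I checked them, before stacking, both seams looked closed and the sides were flush with the core to about 0.5 mm.
- **Heights:** tops read about 1 mm low throughout, including the fixed core, so I take that as camera bias.
- **Sand tier reading that shifted:** the first check after placing it gave 0.9, -0.4 mm and -1.4°. The last check gave the smaller figures in the table. I put this down to measurement noise on the short, round-ended tops.
- **Left alone:** in the last top view the cast, pot, brush and look-alikes were where they started. The gripper was open and about 10 cm above the stack.

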